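Clip in the humidity probe, then break the desiccator's seal and hold it ajar

ROBOT

A 7-joint arm with a two-finger parallel gripper is mounted at the origin on a cart in front of the work surface, level with it; the furniture and walls round the work are solid. World frame = base frame: x ahead of the robot, y to its left, z up, the work surface at z = 0. Lengths are in m, angles in rad, forces in N, time in s.
With the tool pointing down it reaches from about 0.425 to 0.95 m from the base axis. Payload 16.7 kg.
Tool frame: the origin (TCP) lies at the centre of the arm's flange, where the gripper is bolted on; the fingertips stand 199 mm ahead of it and the grasp point (between the pads) lies 180 mm ahead of it; z points along the fingers, y is the direction in which the jaws open and shut (so a half turn about z gives the same grasp; the last joint's range is limited). The gripper opens to 94 mm and grips with 3 to 60 N. Pads are 16 mm wide; open, the fingers measure 119 mm over their backs; the gripper's body (75 mm by 177 mm) begins 78 mm behind the grasp point.
Start: joints at [1.179, 0.426, 0.074, 1.606, -0.034, 1.111, -0.067], TCP at [0.162, -0.655, 0.405] pointing down, gripper open.
Joint ranges: [-2.85, 2.85], [-0.5, 2.14], [-1.23, 1.37], [0.21, 2.46], [-1.02, 4.16], [0.16, 2.05], [-2.73, 2.73]. Speed limits (rad/s): [1.89, 1.89, 2.39, 2.39, 3.01, 3.01, 3.01].

INTERFACE

Orientations are given as a unit quaternion [x, y, z, w].
In Python, from bench import bot gives the robot as it stands.
- The arm moves only by the tool jog_arm, never from a script. Its argument "rows" is a list of rows, each an object with "dr": the turn, a rotation vector about the tool's x, y, z in rad, a list of three; "slide": the shift along the tool's x, y, z in cm, a list of three; "grip": the opening, from -1 (shut) to 1 (fully open). In form: [{"dr": [rx, ry, rz], "slide": [x, y, z], "grip": grip}, ...]. A call has 1 to 8 rows; each row is the pose to reach, as a shift and turn from the pose measured when the call began, along the tool's axes at that moment; what a row does not reach only later rows make up. A row lasts 1/8 s, in which the tool goes at most 62.5 mm and 10.7 degrees, less where a joint would pass 70% of its speed; a pose out of reach is approached as far as the arm can. A call with a gripper value outside its range is refused whole. The fingers move at their own pace and stop on an object; "squeeze" is the grip in N (left out, the last holds). Time passes only in rows, so rows that repeat a pose let the fingers close. It gives the time, the measured TCP pose, the force and the opening at its end, in the units of the state.
- bot.observe(): the state, without advancing time (a new reading comes with each control period).
- bot.snapshot(name): name is "side" or "top" or "wrist"; returns the picture (384x512x3 uint8, red, green, blue); there is no depth.
- bot.calibration(name): a dict with "fx", "fy", "cx", "cy" (pixels), "T" (4x4, takes a point from camera to world coordinates). Camera axes: x right, y down, z forward; pixel columns grow to the right and rows downward; lengths in m; the calibration is good to about 2 mm. A picture is of the moment at which its call begins: read the wrist's pose just before it. calibration takes no time and is no camera call; for the wrist camera it gives the pose at the moment of the call.
- bot.sign_off(): hands the job in, once; it reports no verdict.
Trained networks look in the newest picture that a camera, given by its name, has taken for a name from the list of things; names that differ only in an ending like _2 or _b are one class to them, and where a whole thing is asked for, a point or a joint stands for the part that bears it (a point fixed in the world has none). Each returns a list of dicts, best first, with "p" (0 to 1); they miss things now and then, are a little off and sometimes report something else, mostly with a low value. They report only what shows in the picture. A call takes as long as a camera call.
- bot.recognise(camera, target): "point" ([column, row] as shares, 0 to 1, of the picture: columns of its width, rows of its height, amid what is visible of it).
- bot.spot_point(camera, target): "point" ([column, row] as shares, 0 to 1, of the picture: columns of its width, rows of its height: a listed point, or the origin of a listed thing).
The state is a dict: "time": time; "joint_positions": joint angles; "qvel": joint speeds; "tau": joint torques, N m; "position": TCP position; "eef_rot": TCP orientation; "wrist_force": force on the tool from outside, world axes, zero at the start; "torque": the same for the moment, N m; "finger_gap": finger opening in m.
Only numpy, scipy, OpenCV 4.12 (cv2) and the standard library are available. Lean on these libraries where they do the work, as an engineer would, in place of code of your own. Each camera call takes 0.05 s, during which the arm holds its last target. There are 200 camera calls.

TASK

Get the desiccator box ready for a humidity reading: first push the metal probe rod down into the two fork clips of its holder until it sits at the bottom with both sprung jaws closed over it, its thin tip pointing towards the box. Then take the box lid by its bar handle, break it free from its sticky seal without flinging it open, and finish while holding it just ajar, with the lid's front edge raised about 25 mm. Leave the bottle, the tape roll and the dish alone.

Things in the scene. Friction and masses are not known exactly. Their poses are not given: they have to be found in the camera images.
- probe_center (a point): Centre of the loose humidity probe: a straight steel rod, 150 mm long, 14 mm thick, 60 g, lying on the worktop (this point is 7 mm above its underside). Its length runs along this point's y axis. Its middle 34 mm is a black square grip, 14 x 14 mm; the last 25 mm at the -y end is a thinner dark tip, 11 mm thick.
- probe_tip (a point): End of the probe's thin dark tip, on the rod's axis, 75 mm from probe_center.
- clip_seat (a point): Where probe_center belongs once clipped in, 40 mm above the worktop. The seated rod lies along this point's y axis, thin tip at -y (towards the box). Pushed straight down, the rod meets the jaws with its axis about 15 to 20 mm above the seat, swings them aside (about 10 N for both) and drops to the bottom, and they close over it.
- probe_holder: Fixed grey holder, origin under its middle on the worktop. Base plate 64 (x) x 120 (y) x 8 mm. Two fork clips, each 10 mm wide along y, at y = -40 and +40 mm, 70 mm free between them for the fingers. Each is a 17 mm slot, open at the top, between a fixed prong (-x side) and a sprung steel jaw (+x side); both flare outwards, up to 70 mm above the worktop.
- jaw_right (a joint): Hinge angle (rad) of the sprung jaw at y = -40 mm of the holder: 0 closed, grows to about 0.11 as the rod passes, springs back to 0 once the rod is home.
- jaw_left (a joint): The same for the jaw at y = +40 mm.
- desiccator: White box fixed to the worktop, 150 (x) x 160 (y) x 70 mm high on a slightly wider foot, front at -x; origin under its middle. Its clear lid (156 x 166 x 10 mm, 0.35 kg) is hinged along the rear (+x) edge and carries a bar handle near the front.
- desiccator_lid (a joint): Opening angle (rad) of the lid: 0 shut, opens upwards to 1.3; 0.16 raises the front edge, 156 mm from the hinge, by 25 mm. A rubber bead seals the front: it takes 15 to 20 N upwards at the handle to break free; within 5 mm of lift the resistance drops to the lid's own weight (about 2 N). Let go, it falls back onto the bead (about 0.05).
- lid_handle (a point): Centre of the bar of the lid's handle (lid_handle_bar): a horizontal steel bar 12 mm in diameter, 80 mm long along its y axis, on a post at each end (72 mm apart). Its axis is 32 mm above the lid's upper face and 133 mm forward of the hinge. It turns with the lid.
- lid_hinge (a point): Middle of the lid's hinge line, 70 mm above the worktop, fixed. The line runs along this point's y axis; the box's front is at -x. Shut, the handle's axis is 133 mm along -x and 42 mm up (z) from here.
- bottle: Bystander: small brown bottle with a white cap, 36 mm in diameter, 75 mm tall, standing; origin at its foot.
- roll: Bystander: roll of tape lying flat, 82 mm in diameter, 30 mm high; origin at its underside.
- dish: Bystander: clear round dish, 69 mm in diameter, 15 mm high; origin at its underside.

How it is judged:
On the way, in this order (a step that is already met when the one before it is completed fails the run):
1. the probe sits home in both clips, tip towards the box, jaws closed over it (x of probe_center in the frame of clip_seat between -0.004 and 0.004 m and y of probe_center in the frame of clip_seat between -0.015 and 0.015 m and z of probe_center in the frame of clip_seat between -0.004 and 0.004 m and y of probe_tip in the frame of clip_seat below -0.05 m and angle between the y axis of probe_center and the y axis of clip_seat, either way round below 0.08 rad and value of joint each of jaw_right, jaw_left below 0.04 rad), for 0.2 s.
2. the lid has broken free of its seal (value of joint desiccator_lid above 0.08 rad), for 0.1 s.
At the end, for the whole second after the job is handed in: The probe lies in the clips (centre within 4 mm of the seat across the rod and in height, 15 mm along it, aligned within 0.08 rad, tip towards the box, both jaws below 0.04 rad) and the gripper's fingers hold the lid by its handle, still, at 0.10 to 0.24 rad (front edge raised about 16 to 37 mm) (all of step 1 and value of joint desiccator_lid between 0.1 and 0.24 rad and velocity of joint desiccator_lid between -0.05 and 0.05 rad/s and contact force between lid_handle_bar and the fingers above 1 N); the arm keeps its last pose, push and grip.
It fails at once if the lid is flung open (over 0.40 rad, front edge raised over 60 mm) (value of joint desiccator_lid above 0.4 rad).
It fails at once if the bottle, the tape roll or the dish is moved by more than 20 mm (distance of any of bottle, roll, dish from where it was at the start of the episode above 0.02 m).
It also fails if it takes over 48 s, if anything falls off the work surface, if the arm or the gripper's body presses on something with over 40 N, if the wrist force passes 120 N, or if a joint passes its speed limit or range.

## Working session

There is one attempt and no reset: what is moved stays moved. The work goes in short steps, Python scripts to look and compute and a tool call to move; the robot and the scene stay as the last step left them, time stands still between calls to the robot, and variables do not carry over. Pictures are saved under pics/ and viewed, about 8 in all and at most 12, crops included, and the job is handed in when it is done.

Besides the shell and the picture viewer there is one more tool, called after "Emit:" by a JSON object that holds its "method" and its "body". jog_arm: Moves the arm, as the interface text tells. Its arguments: {"type":"object","properties":{"rows":{"type":"array"},"squeeze":{"type":"number"}},"required":["rows"]}

```bash
mkdir -p pics
cat > h.py <<'E'
import numpy as np, cv2
from scipy.spatial.transform import Rotation as R
from bench import bot
def snap(n,f):
    im=bot.snapshot(n); cv2.imwrite('pics/'+f,im[:,:,::-1]); return im
def ray(c,px):
    k=bot.calibration(c); T=np.array(k['T'])
    d=T[:3,:3]@np.array([(px[0]-k['cx'])/k['fx'],(px[1]-k['cy'])/k['fy'],1]); return T[:3,3],d/np.linalg.norm(d)
def at_z(c,px,z):
    o,d=ray(c,px); return o+d*(z-o[2])/d[2]
def tri(a,b):
    (o1,d1),(o2,d2)=a,b
    s=np.linalg.lstsq(np.c_[d1,-d2],o2-o1,rcond=None)[0]
    p,q=o1+s[0]*d1,o2+s[1]*d2; return (p+q)/2,np.linalg.norm(p-q)
def find(c,t,f=None):
    r=(f or bot.spot_point)(c,t)
    return [(np.array(x['point'])*[512,384],x['p']) for x in r]
def togo(p,q=None):
    "slide cm (tool axes) to bring TCP to p"
    s=bot.observe(); M=R.from_quat(s['eef_rot'])
    return M.inv().apply(np.array(p)-s['position'])*100
E
python3 - <<'E'
from h import *
np.set_printoptions(precision=3,suppress=True)
for c in('side','top'):
    snap(c,c+'1.png'); print(c,np.array(bot.calibration(c)['T'])[:3,3])
    for t in['probe_center','probe_tip','clip_seat','lid_handle','lid_hinge','bottle','roll','dish','probe_holder']:
        print(t,[(p.round(1),round(w,2),at_z(c,p,{'probe_center':.007,'probe_tip':.007,'clip_seat':.04,'lid_handle':.112,'lid_hinge':.07}.get(t,0))) for p,w in find(c,t)[:2]])
s=bot.observe(); print(s['position'],s['eef_rot'],R.from_quat(s['eef_rot']).as_matrix(),s['finger_gap'],s['time'])
a=cv2.imread('pics/side1.png');b=cv2.imread('pics/top1.png');
cv2.imwrite('pics/both1.png',cv2.resize(np.hstack([a,b]),(800,300)))
E
```

```text
side [ 0.476 -0.815  0.8  ]
probe_center [(array([199.1, 196.6]), 0.53, array([0.469, 0.199, 0.007])), (array([262. , 204.1]), 0.5, array([0.626, 0.148, 0.007]))]
probe_tip [(array([193.7, 211.3]), 0.74, array([0.453, 0.142, 0.007]))]
clip_seat [(array([235.9, 160.3]), 0.77, array([0.576, 0.305, 0.04 ])), (array([238.5, 175.1]), 0.66, array([0.576, 0.235, 0.04 ]))]
lid_handle [(array([263.4, 203.7]), 0.87, array([0.609, 0.022, 0.112]))]
lid_hinge [(array([317.7, 211.2]), 0.89, array([0.737, 0.03 , 0.07 ]))]
bottle [(array([308.5, 195.3]), 0.56, array([0.754, 0.177, 0.   ]))]
roll [(array([193. , 214.8]), 0.74, array([0.451, 0.137, 0.   ])), (array([197.4, 195.2]), 0.64, array([0.465, 0.215, 0.   ]))]
dish [(array([288.6, 164.5]), 0.69, array([0.728, 0.324, 0.   ]))]
probe_holder [(array([238.8, 175.3]), 0.58, array([0.582, 0.29 , 0.   ])), (array([306.4, 193.1]), 0.26, array([0.75 , 0.187, 0.   ]))]
top [0.397 0.077 1.148]
probe_center [(array([205. , 245.7]), 0.74, array([0.459, 0.19 , 0.007]))]
probe_tip [(array([232.7, 244.3]), 0.62, array([0.461, 0.115, 0.007]))]
clip_seat [(array([164.2, 198.6]), 0.6, array([0.586, 0.296, 0.04 ]))]
lid_handle [(array([274.7, 183.5]), 0.66, array([0.606, 0.003, 0.112]))]
lid_hinge []
bottle [(array([206.1, 142.7]), 0.72, array([0.752, 0.187, 0.   ]))]
roll [(array([342.2, 236.8]), 0.8, array([ 0.475, -0.186,  0.   ]))]
dish [(array([156.8, 152.8]), 0.73, array([0.725, 0.327, 0.   ]))]
probe_holder [(array([167.1, 201.4]), 0.72, array([0.584, 0.296, 0.   ]))]
[ 0.162 -0.655  0.405] [ 0.993  0.121  0.    -0.   ] [[ 0.971  0.24   0.   ]
 [ 0.24  -0.971  0.   ]
 [ 0.    -0.    -1.   ]] 0.09365589119829953 1.0
```

View pics/top1.png

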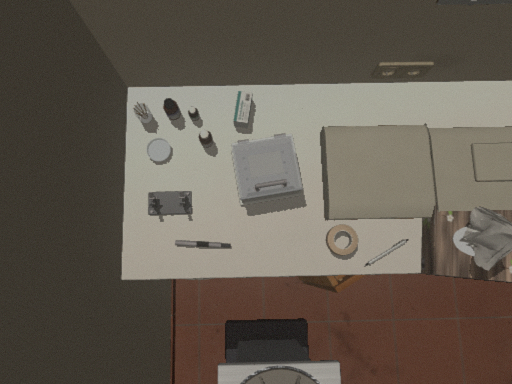

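View pics/side1.png

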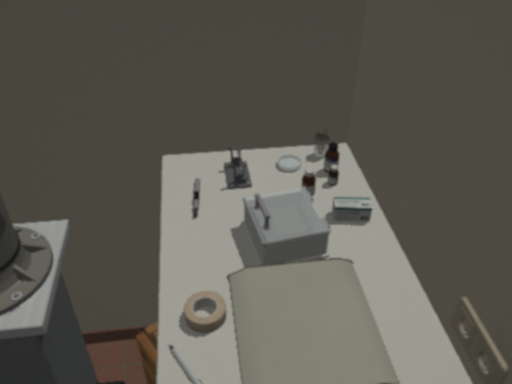

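The top view shows the probe at about (204,244), its dark tip to the right (231,246). The holder is at (170,203), and the box handle at (270,185). The bystanders are the bottle (206,139), roll (342,240) and dish (158,151). I'll swing over to the probe by way of a waypoint clear of the base.

Emit:
{"method": "jog_arm", "body": {"rows": [{"dr": [0, 0, -0.9], "slide": [43.7, -36.1, 0], "grip": 1}, {"dr": [0, 0, -0.9], "slide": [43.7, -36.1, 0], "grip": 1}, {"dr": [0, 0, -0.9], "slide": [43.7, -36.1, 0], "grip": 1}, {"dr": [0, 0, -0.9], "slide": [43.7, -36.1, 0], "grip": 1}, {"dr": [0, 0, -0.9], "slide": [43.7, -36.1, 0], "grip": 1}, {"dr": [0, 0, -0.9], "slide": [43.7, -36.1, 0], "grip": 1}, {"dr": [0, 0, -0.9], "slide": [43.7, -36.1, 0], "grip": 1}, {"dr": [0, 0, -0.9], "slide": [43.7, -36.1, 0], "grip": 1}]}}

```text
time: 2.0
position: [0.4608, -0.2517, 0.4051]
eef_rot: [0.841, 0.541, 0.0, 0.0]
wrist_force: [0.9, -1.2, -0.4]
finger_gap: 0.0938
```

```bash
cat >> h.py <<'E'
def plan(p,ydir):
    "print slide cm and dr for TCP to p, tool down with tool y along ydir"
    s=bot.observe(); M=R.from_quat(s['eef_rot']); y=np.array([*ydir[:2],0.]);y/=np.linalg.norm(y);z=np.array([0,0,-1.])
    G=R.from_matrix(np.c_[np.cross(y,z),y,z])
    print('slide',togo(p).round(2),'dr',(M.inv()*G).as_rotvec().round(3),'pos',np.round(s['position'],4),'F',np.round(s['wrist_force'],1),'gap',round(s['finger_gap'],4),'t',s['time'])
E
python3 -c "
from h import *
plan((.46,.19,.38),(1,0))"
```

```text
slide [ 40.15 -18.42   2.49] dr [ 0.001  0.    -0.428] pos [ 0.4608 -0.2517  0.4051] F [ 0.9 -1.2 -0.4] gap 0.0938 t 2.0
```

Emit:
{"method": "jog_arm", "body": {"rows": [{"dr": [0, 0, -0.43], "slide": [40.1, -18.4, 2.5], "grip": 1}, {"dr": [0, 0, -0.43], "slide": [40.1, -18.4, 2.5], "grip": 1}, {"dr": [0, 0, -0.43], "slide": [40.1, -18.4, 2.5], "grip": 1}, {"dr": [0, 0, -0.43], "slide": [40.1, -18.4, 2.5], "grip": 1}, {"dr": [0, 0, -0.43], "slide": [40.1, -18.4, 2.5], "grip": 1}, {"dr": [0, 0, -0.43], "slide": [40.1, -18.4, 2.5], "grip": 1}, {"dr": [0, 0, -0.43], "slide": [40.1, -18.4, 2.5], "grip": 1}, {"dr": [0, 0, -0.43], "slide": [40.1, -18.4, 2.5], "grip": 1}]}}

```text
time: 3.0
position: [0.4592, 0.1936, 0.38]
eef_rot: [0.704, 0.71, 0.001, -0.0]
wrist_force: [-0.3, -1.5, 0.2]
finger_gap: 0.0939
```

Run:
```python
from h import *
plan((.46,.19,.38),(1,0))
snap('wrist','w1.png'); print(np.array(bot.calibration('wrist')['T']).round(3))
for t,z in dict(probe_center=.007,probe_tip=.007,clip_seat=.04,probe_holder=0,lid_handle=.112).items():
    print(t,[(p.round(1),round(w,2),at_z('wrist',p,z).round(4)) for p,w in find('wrist',t)[:2]])
```

```text
slide [-0.36  0.08 -0.  ] dr [ 0.001 -0.001  0.007] pos [0.4592 0.1936 0.38  ] F [-0.3 -1.5  0.2] gap 0.0939 t 3.0
[[ 1.     0.005  0.002  0.459]
 [ 0.006 -0.972 -0.236  0.259]
 [ 0.001  0.236 -0.972  0.359]
 [ 0.     0.     0.     1.   ]]
probe_center [(array([260.1, 173.5]), 0.71, array([0.4615, 0.1953, 0.007 ]))]
probe_tip [(array([256.6, 230.3]), 0.82, array([0.4575, 0.1214, 0.007 ]))]
clip_seat [(array([376.1,  99.8]), 0.83, array([0.5809, 0.2759, 0.04  ]))]
probe_holder [(array([363.7,  99.8]), 0.71, array([0.582 , 0.2781, 0.    ]))]
lid_handle []
```

View pics/w1.png

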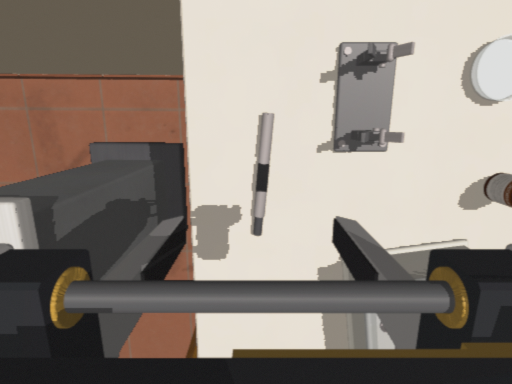

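The wrist view shows the rod from about (267,115) to its tip at (257,235), with the black grip at (262,177). The holder plate's corners are at about (341,43), (396,42), (386,151) and (334,151). Next I work out the axes from these edges.

Run:
```python
from h import *
np.set_printoptions(precision=4,suppress=True)
A=at_z('wrist',(267,114),.007);B=at_z('wrist',(257.5,236),.007);g=at_z('wrist',(262.3,177.5),.010)
print(A,B,np.linalg.norm(A-B),(A+B)/2,'grip',g)
d=(A-B)[:2];d/=np.linalg.norm(d);print('rod dir',d,np.arctan2(-d[0],d[1]))
C=[at_z('wrist',p,.008) for p in [(341,43),(396,42),(386,151),(334,151)]]
print(np.array(C),sum(C)/4, 'L',(C[0]-C[3]),'R',C[1]-C[2])
# rod edge fit
im=cv2.imread('pics/w1.png'); roi=im[105:245,235:290]; g=cv2.cvtColor(roi,cv2.COLOR_BGR2GRAY)
m=(g<165).astype(np.uint8); n,l,st,ce=cv2.connectedComponentsWithStats(m); k=1+st[1:,4].argmax(); print(st[k],ce[k]+[235,105])
```

```text
[0.47  0.262 0.007] [0.4589 0.1126 0.007 ] 0.14985353133918863 [0.4645 0.1873 0.007 ] grip [0.4648 0.1885 0.01  ]
rod dir [0.0744 0.9972] -0.07443311537234143
[[0.5498 0.3364 0.008 ]
 [0.6094 0.3374 0.008 ]
 [0.6105 0.2198 0.008 ]
 [0.5492 0.2198 0.008 ]] [0.5797 0.2784 0.008 ] L [0.0006 0.1166 0.    ] R [-0.0011  0.1176  0.    ]
[  16    8   23  123 1392] [260.2076 175.9102]
```

```bash
python3 -c "
from h import *
plan((.4645,.188,.202),(.9972,-.0744))"
```

```text
slide [1.000e-02 4.100e-01 1.779e+01] dr [0.001 0.001 0.074] pos [0.4602 0.1881 0.3799] F [ 0.  -0.1 -0.8] gap 0.094 t 3.3
```

Emit:
{"method": "jog_arm", "body": {"rows": [{"dr": [0, 0, 0.074], "slide": [0, 0.4, 6], "grip": 1}, {"dr": [0, 0, 0.074], "slide": [0, 0.4, 11], "grip": 1}, {"dr": [0, 0, 0.074], "slide": [0, 0.4, 15], "grip": 1}, {"dr": [0, 0, 0.074], "slide": [0, 0.4, 16.5], "grip": 1}, {"dr": [0, 0, 0.074], "slide": [0, 0.4, 17.2], "grip": 1}, {"dr": [0, 0, 0.074], "slide": [0, 0.4, 17.4], "grip": 1}]}}

```text
time: 4.05
position: [0.4649, 0.1879, 0.2067]
eef_rot: [0.733, 0.68, 0.001, 0.001]
wrist_force: [-0.5, 0.1, 0.1]
finger_gap: 0.0938
```

Run:
```python
from h import *
plan((.4645,.188,.202),(.9972,-.0744))
snap('wrist','w2.png')
for t in ['probe_center','probe_tip']: print(t,[(p.round(1),round(w,2),at_z('wrist',p,.007).round(4)) for p,w in find('wrist',t)[:2]])
```

```text
slide [ 0.01 -0.04  0.47] dr [ 0.002  0.001 -0.001] pos [0.4649 0.1879 0.2067] F [-0.5  0.1  0.1] gap 0.0938 t 4.05
probe_center [(array([257. , 212.7]), 0.62, array([0.4651, 0.1985, 0.007 ]))]
probe_tip [(array([255.5, 318. ]), 0.92, array([0.4582, 0.1226, 0.007 ]))]
```

View pics/w2.png

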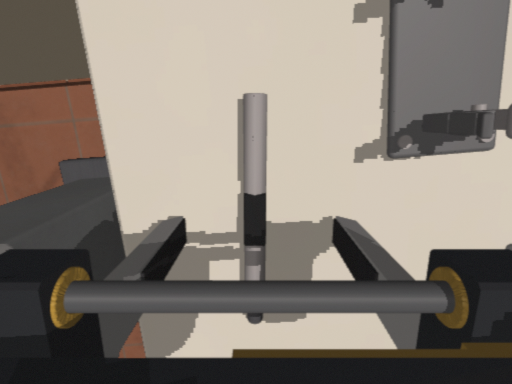

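The rod now stands upright in the picture: back end (255,95), black grip rows 193–244, and tip at (255,322). The fingers straddle it.

```bash
python3 -c "
from h import *
for p in [(255,97),(255,193),(255,244),(255,322)]: print(at_z('wrist',p,.010).round(4))
C=[at_z('wrist',p,.008).round(4) for p in [(389,157),(498,149)]];print(C)
"
```

```text
[0.4693 0.2679 0.01  ]
[0.4649 0.2121 0.01  ]
[0.4623 0.1788 0.01  ]
[0.4578 0.1217 0.01  ]
[array([0.5468, 0.2278, 0.008 ]), array([0.6116, 0.2277, 0.008 ])]
```

Emit:
{"method": "jog_arm", "body": {"rows": [{"dr": [0, 0, 0], "slide": [0.7, -0.1, 0.45], "grip": 1}, {"dr": [0, 0, 0], "slide": [0.7, -0.1, 0.45], "grip": 1}, {"dr": [0, 0, 0], "slide": [0.7, -0.1, 0.45], "grip": -1}, {"dr": [0, 0, 0], "slide": [0.7, -0.1, 0.45], "grip": -1}, {"dr": [0, 0, 0], "slide": [0.7, -0.1, 0.45], "grip": -1}, {"dr": [0, 0, 0], "slide": [0.7, -0.1, 0.45], "grip": -1}, {"dr": [0, 0, 0], "slide": [0.7, -0.1, 0.45], "grip": -1}, {"dr": [0, 0, 0], "slide": [0.7, -0.1, 0.45], "grip": -1}], "squeeze": 40}}

```text
time: 5.2
position: [0.4643, 0.195, 0.2024]
eef_rot: [0.733, 0.68, 0.001, 0.001]
wrist_force: [0.0, 1.1, -0.1]
finger_gap: 0.0371
```

Emit:
{"method": "jog_arm", "body": {"rows": [{"dr": [0, 0, 0], "slide": [0, 0, 0], "grip": -1}, {"dr": [0, 0, 0], "slide": [0, 0, 0], "grip": -1}, {"dr": [0, 0, 0], "slide": [0, 0, 0], "grip": -1}]}}

```text
time: 5.58
position: [0.4643, 0.195, 0.2024]
eef_rot: [0.733, 0.68, 0.001, 0.001]
wrist_force: [-0.0, -0.6, -0.4]
finger_gap: 0.0136
```

Emit:
{"method": "jog_arm", "body": {"rows": [{"dr": [0, 0, -0.074], "slide": [0, 0, -4], "grip": -1}, {"dr": [0, 0, -0.074], "slide": [0, 0, -9], "grip": -1}, {"dr": [0, 0, -0.074], "slide": [3, 2, -12], "grip": -1}, {"dr": [0, 0, -0.074], "slide": [5, 5, -13], "grip": -1}, {"dr": [0, 0, -0.074], "slide": [5, 5, -13], "grip": -1}, {"dr": [0, 0, -0.074], "slide": [5, 5, -13], "grip": -1}]}}

```text
time: 6.32
position: [0.5171, 0.241, 0.3319]
eef_rot: [0.707, 0.707, 0.0, 0.001]
wrist_force: [0.3, -0.3, -1.5]
finger_gap: 0.0136
```

Run:
```python
from h import *
plan((.579,.286,.33),(1,0))
snap('wrist','w3.png')
for t,z in dict(probe_center=.137,probe_tip=.137,clip_seat=.04,probe_holder=0).items():
    print(t,[(p.round(1),round(w,2),at_z('wrist',p,z).round(4)) for p,w in find('wrist',t)[:2]])
plan((.579,.286,.33),(1,0))
```

```text
slide [4.51 6.19 0.19] dr [ 0.001  0.001 -0.001] pos [0.5171 0.241  0.3319] F [ 0.3 -0.3 -1.5] gap 0.0136 t 6.325
probe_center [(array([257.3, 230. ]), 0.62, array([0.5164, 0.2414, 0.137 ]))]
probe_tip [(array([258.8, 332.1]), 0.94, array([0.5174, 0.1674, 0.137 ]))]
clip_seat [(array([327.8, 148.3]), 0.82, array([0.5804, 0.283 , 0.04  ])), (array([468.2, 232. ]), 0.58, array([0.7217, 0.2018, 0.04  ]))]
probe_holder [(array([318.6, 142.4]), 0.58, array([0.5801, 0.2855, 0.    ])), (array([259.1, 332. ]), 0.52, array([0.5182, 0.0567, 0.    ]))]
slide [4.52 6.17 0.24] dr [ 0.002  0.001 -0.001] pos [0.5173 0.2409 0.3323] F [ 0.9 -0.2 -0.8] gap 0.0134 t 6.575
```

View pics/w3.png

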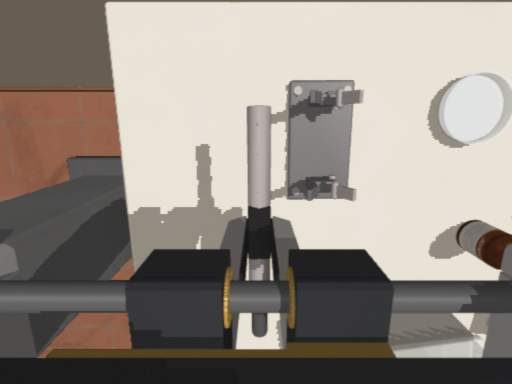

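The rod is held centrally: black grip between the fingers around (258,230), tip at (259,337). The holder plate's corners are (289,80), (354,80), (351,199) and (287,199), with the clips at rows 98 and 188.

```bash
python3 -c "
from h import *
C=np.array([at_z('wrist',p,.008) for p in [(289,80),(354,80),(351,199),(287,199)]]);print(C.round(4),C.mean(0).round(4))
k=bot.calibration('wrist');print(k['fx'],k['cx'],k['cy'])
for p in [(260,107),(259.5,337)]: print(at_z('wrist',p,.137).round(4))
im=cv2.imread('pics/w3.png')[70:210,275:375]; cv2.imwrite('pics/c3.png',cv2.resize(im,None,fx=5,fy=5,interpolation=cv2.INTER_CUBIC)[:600])
"
```

```text
[[0.5471 0.3455 0.008 ]
 [0.6098 0.3455 0.008 ]
 [0.6156 0.2268 0.008 ]
 [0.5478 0.2269 0.008 ]] [0.5801 0.2862 0.008 ]
296.4257830247555 258.98860772073584 192.4043569445143
[0.5185 0.3153 0.137 ]
[0.5181 0.1635 0.137 ]
```

View pics/c3.png

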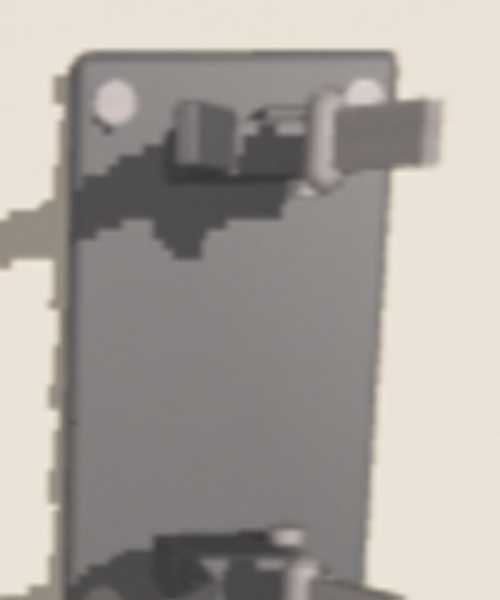

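Emit:
{"method": "jog_arm", "body": {"rows": [{"dr": [0, 0, 0], "slide": [4.6, 6.2, 0], "grip": -1}, {"dr": [0, 0, 0], "slide": [4.6, 6.2, 0], "grip": -1}, {"dr": [0, 0, 0], "slide": [4.6, 6.2, 2.5], "grip": -1}, {"dr": [0, 0, 0], "slide": [4.6, 6.2, 4.2], "grip": -1}, {"dr": [0, 0, 0], "slide": [4.6, 6.2, 4.2], "grip": -1}, {"dr": [0, 0, 0], "slide": [4.6, 6.2, 4.2], "grip": -1}]}}

```text
time: 7.32
position: [0.5794, 0.2868, 0.2911]
eef_rot: [0.707, 0.707, 0.001, 0.001]
wrist_force: [0.2, 0.3, -1.4]
finger_gap: 0.0137
```

Run:
```python
from h import *
plan((.579,.287,.235),(1,0))
im=snap('wrist','w4.png')[:,:,::-1]
s=bot.snapshot('side')[:,:,::-1][130:210,190:290]
a=cv2.resize(im[90:384,150:400],(500,588)); b=cv2.resize(s,(300,240),interpolation=cv2.INTER_CUBIC)
o=np.zeros((588,800,3),np.uint8);o[:,:500]=a;o[:240,500:]=b;cv2.imwrite('pics/c4.png',o)
```

```text
slide [ 0.03 -0.05  5.61] dr [ 0.003  0.001 -0.001] pos [0.5794 0.2868 0.2911] F [ 0.2  0.3 -1.4] gap 0.0137 t 7.325
```

View pics/c4.png

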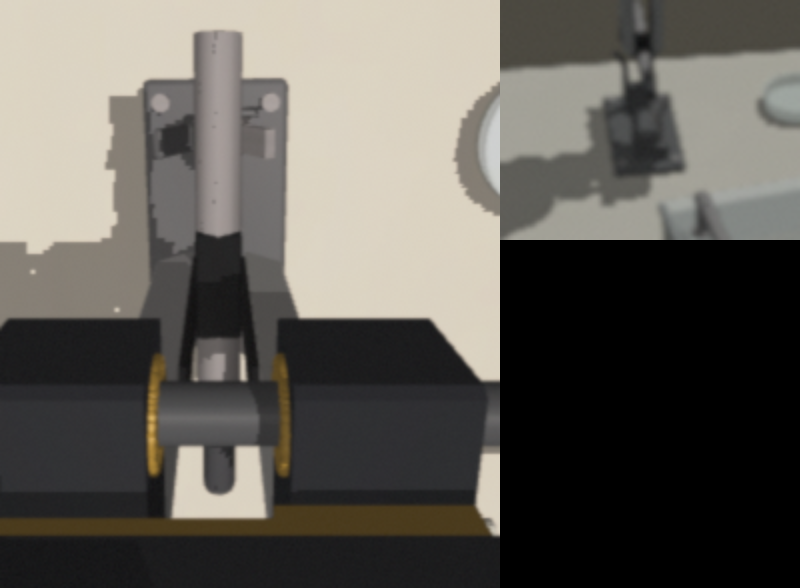

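The rod at crop column 218 lines up with the middle of the plate (edges 148 and 287). I'll push down in small steps.

Emit:
{"method": "jog_arm", "body": {"rows": [{"dr": [0, 0, 0], "slide": [0, -0.05, 1.5], "grip": -1}, {"dr": [0, 0, 0], "slide": [0, -0.05, 2.4], "grip": -1}, {"dr": [0, 0, 0], "slide": [0, -0.05, 3.0], "grip": -1}, {"dr": [0, 0, 0], "slide": [0, -0.05, 3.4], "grip": -1}, {"dr": [0, 0, 0], "slide": [0, -0.05, 3.8], "grip": -1}, {"dr": [0, 0, 0], "slide": [0, -0.05, 4.1], "grip": -1}], "squeeze": 55}}

```text
time: 8.18
position: [0.5785, 0.2875, 0.251]
eef_rot: [0.707, 0.707, 0.001, 0.001]
wrist_force: [-14.0, -1.1, 21.4]
finger_gap: 0.0134
```

Emit:
{"method": "jog_arm", "body": {"rows": [{"dr": [0, 0, 0], "slide": [0, 0, 0.4], "grip": -1}, {"dr": [0, 0, 0], "slide": [0, 0, 0.8], "grip": -1}, {"dr": [0, 0, 0], "slide": [0, 0, 1.2], "grip": -1}, {"dr": [0, 0, 0], "slide": [0, 0, 1.2], "grip": -1}]}}

```text
time: 8.68
position: [0.5778, 0.2875, 0.2383]
eef_rot: [0.707, 0.707, -0.0, 0.001]
wrist_force: [-5.1, 0.9, -6.6]
finger_gap: 0.0135
```

Emit:
{"method": "jog_arm", "body": {"rows": [{"dr": [0, 0, 0], "slide": [0, 0, 0.2], "grip": -1}, {"dr": [0, 0, 0], "slide": [0, 0, 0.4], "grip": -1}, {"dr": [0, 0, 0], "slide": [0, 0, 0.4], "grip": -1}]}}

```text
time: 9.05
position: [0.5782, 0.2875, 0.2352]
eef_rot: [0.707, 0.707, 0.0, 0.001]
wrist_force: [-3.6, -1.9, 8.6]
finger_gap: 0.0136
```

Run:
```python
from h import *
plan((.579,.287,.235),(1,0))
print(bot.observe()['torque'])
```

```text
slide [-0.05  0.08  0.02] dr [ 0.002  0.001 -0.001] pos [0.5782 0.2875 0.2352] F [-3.6 -1.9  8.6] gap 0.0136 t 9.05
[-0.52783576  0.83135596 -0.00703572]
```

Emit:
{"method": "jog_arm", "body": {"rows": [{"dr": [0, 0, 0], "slide": [0, 0, 0], "grip": 0}, {"dr": [0, 0, 0], "slide": [0, 0, 0], "grip": 0}, {"dr": [0, 0, 0], "slide": [0, 0, 0], "grip": 0}, {"dr": [0, 0, 0], "slide": [0, 0, -3], "grip": 0}, {"dr": [0, 0, 0], "slide": [0, 0, -9], "grip": 0}, {"dr": [0, 0, 0], "slide": [0, 0, -12], "grip": 0}, {"dr": [0, 0, 0], "slide": [0, 0, -12], "grip": 0}]}}

```text
time: 9.93
position: [0.5784, 0.2881, 0.3578]
eef_rot: [0.707, 0.707, 0.002, 0.002]
wrist_force: [-0.3, 0.0, -0.7]
finger_gap: 0.0472
```

Run:
```python
from h import *
plan((.579,.287,.235),(1,0))
im=snap('wrist','w5.png')[:,:,::-1]
for t,z in dict(probe_center=.04,probe_tip=.04,clip_seat=.04).items():
    print(t,[(p.round(1),round(w,2),at_z('wrist',p,z).round(4)) for p,w in find('wrist',t)[:2]])
cv2.imwrite('pics/c5.png',cv2.resize(im[60:360,160:360],(400,600),interpolation=cv2.INTER_CUBIC))
bot.snapshot('side');bot.snapshot('top');T=[]
for c in('side','top'):
  for t,z in dict(lid_handle=.112,lid_hinge=.07,desiccator=0,probe_center=.04,probe_tip=.04).items():
    print(c,t,[(p.round(1),round(w,2),at_z(c,p,z).round(4)) for p,w in find(c,t)[:2]])
```

```text
slide [-0.11 -0.   12.28] dr [ 0.005 -0.001 -0.001] pos [0.5784 0.2881 0.3578] F [-0.3  0.  -0.7] gap 0.0472 t 9.925
probe_center [(array([257.1, 185.6]), 0.92, array([0.5767, 0.29  , 0.04  ]))]
probe_tip [(array([258., 252.]), 0.94, array([0.5772, 0.2172, 0.04  ]))]
clip_seat [(array([259.5, 188.8]), 0.84, array([0.5786, 0.2867, 0.04  ]))]
side lid_handle [(array([261.2, 207. ]), 0.58, array([0.6029, 0.011 , 0.112 ]))]
side lid_hinge [(array([319.1, 209.9]), 0.66, array([0.7418, 0.0338, 0.07  ])), (array([205. , 318.1]), 0.31, array([ 0.4644, -0.2387,  0.07  ]))]
side desiccator [(array([284.8, 239.5]), 0.8, array([0.6616, 0.0192, 0.    ]))]
side probe_center [(array([285.9, 239.4]), 0.65, array([ 0.6547, -0.0225,  0.04  ])), (array([239.2, 160.4]), 0.43, array([0.5852, 0.3035, 0.04  ]))]
side probe_tip [(array([240.6, 175.3]), 0.69, array([0.5812, 0.2338, 0.04  ])), (array([307.5, 195.2]), 0.62, array([0.7374, 0.1284, 0.04  ]))]
top lid_handle [(array([272.3, 182.9]), 0.58, array([0.6077, 0.0086, 0.112 ]))]
top lid_hinge [(array([259.9, 138.3]), 0.8, array([0.7395, 0.0351, 0.07  ]))]
top desiccator [(array([267.8, 173.8]), 0.71, array([0.657, 0.013, 0.   ]))]
top probe_center []
top probe_tip []
```

View pics/c5.png

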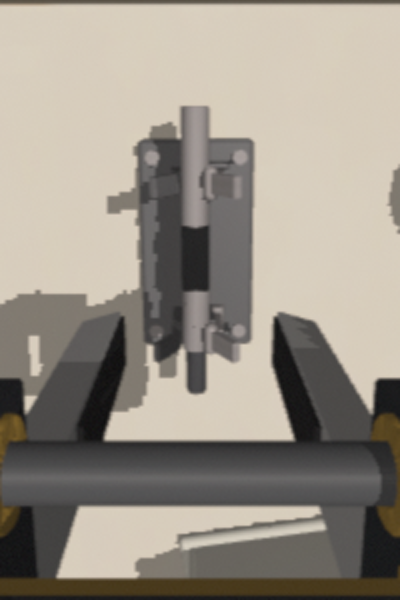

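The rod lies in both clips (crop centre column 195, grip at row 258 between clips at rows 185 and 322), tip towards the box. Next is a hover over the lid handle.

Emit:
{"method": "jog_arm", "body": {"rows": [{"dr": [0, 0, -0.17], "slide": [-5, 0.5, -2.5], "grip": 0.3}, {"dr": [0, 0, -0.17], "slide": [-11, 1, -3], "grip": 0.3}, {"dr": [0, 0, -0.17], "slide": [-17, 2, -3], "grip": 0.3}, {"dr": [0, 0, -0.17], "slide": [-23, 2.6, -3], "grip": 0.3}, {"dr": [0, 0, -0.17], "slide": [-27.8, 2.6, -3], "grip": 0.3}, {"dr": [0, 0, -0.17], "slide": [-27.8, 2.6, -3], "grip": 0.3}, {"dr": [0, 0, -0.17], "slide": [-27.8, 2.6, -3], "grip": 0.3}]}}

```text
time: 11.6
position: [0.6037, 0.0104, 0.3857]
eef_rot: [0.645, 0.764, 0.0, 0.001]
wrist_force: [0.4, 0.2, 0.6]
finger_gap: 0.0612
```

Run:
```python
from h import *
plan((.605,.009,.292),(.985,.175))
im=snap('wrist','w6.png')
for t,z in dict(lid_handle=.112,lid_hinge=.07).items():
    print(t,[(p.round(1),round(w,2),at_z('wrist',p,z).round(4)) for p,w in find('wrist',t)[:2]])
```

```text
slide [-0.15  0.09  9.37] dr [ 0.002  0.001 -0.006] pos [0.6037 0.0104 0.3857] F [0.4 0.2 0.6] gap 0.0612 t 11.6
lid_handle [(array([261.6, 197.6]), 0.8, array([0.6063, 0.0127, 0.112 ]))]
lid_hinge [(array([389. , 185.7]), 0.7, array([0.7343, 0.0363, 0.07  ]))]
```

View pics/w6.png

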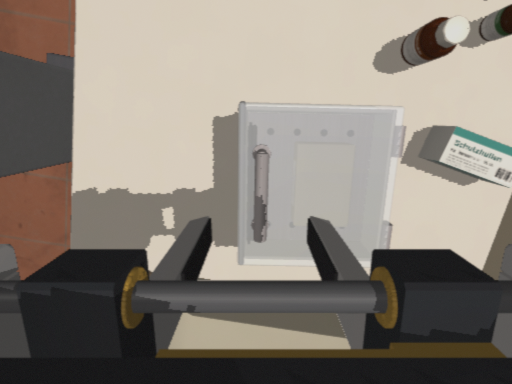

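The handle bar runs vertically in the picture from (262,150) to (261,241), parallel to the box's front edge (column 242), so the tool yaw is right. I'll descend and grip.

Emit:
{"method": "jog_arm", "body": {"rows": [{"dr": [0, 0, 0], "slide": [0.2, 0.2, 4], "grip": 0.3}, {"dr": [0, 0, 0], "slide": [0.2, 0.2, 7.5], "grip": 0.3}, {"dr": [0, 0, 0], "slide": [0.2, 0.2, 9], "grip": 0.3}, {"dr": [0, 0, 0], "slide": [0.2, 0.2, 9.5], "grip": 0.3}, {"dr": [0, 0, 0], "slide": [0.2, 0.2, 9.5], "grip": 0.3}, {"dr": [0, 0, 0], "slide": [0.2, 0.2, 9.5], "grip": -1}, {"dr": [0, 0, 0], "slide": [0.2, 0.2, 9.5], "grip": -1}, {"dr": [0, 0, 0], "slide": [0.2, 0.2, 9.5], "grip": -1}], "squeeze": 50}}

```text
time: 12.75
position: [0.6056, 0.0135, 0.2911]
eef_rot: [0.644, 0.765, 0.0, 0.001]
wrist_force: [-0.3, -0.7, 1.2]
finger_gap: 0.0344
```

Emit:
{"method": "jog_arm", "body": {"rows": [{"dr": [0, 0, 0], "slide": [0, 0, 0], "grip": -1}, {"dr": [0, 0, 0], "slide": [0, 0, 0], "grip": -1}, {"dr": [0, 0, 0], "slide": [0, 0, 0], "grip": -1}, {"dr": [0, 0, 0], "slide": [0, 0, 0], "grip": -1}, {"dr": [0, 0, 0], "slide": [0, 0, 0], "grip": -1}]}}

```text
time: 13.38
position: [0.6051, 0.0134, 0.291]
eef_rot: [0.644, 0.765, -0.0, 0.001]
wrist_force: [-5.1, -0.1, 4.4]
finger_gap: 0.0109
```

Run:
```python
from h import *
plan((.606,.013,.292),(.985,.175))
snap('wrist','w7.png')
print([(p.round(1),round(w,2),at_z('wrist',p,.04).round(4)) for t in('probe_center','clip_seat') for p,w in find('wrist',t)[:2]])
```

```text
slide [-0.05  0.08 -0.1 ] dr [ 0.001  0.001 -0.005] pos [0.6051 0.0134 0.291 ] F [-5.1 -0.1  4.4] gap 0.0109 t 13.375
[]
```

Emit:
{"method": "jog_arm", "body": {"rows": [{"dr": [0, 0, 0], "slide": [0, 0.05, -0.15], "grip": -1}, {"dr": [0, 0, 0], "slide": [0, 0.1, -0.3], "grip": -1}, {"dr": [0, 0, 0], "slide": [0, 0.15, -0.45], "grip": -1}, {"dr": [0, 0, 0], "slide": [0, 0.2, -0.6], "grip": -1}, {"dr": [0, 0, 0], "slide": [0, 0.26, -0.75], "grip": -1}, {"dr": [0, 0, 0], "slide": [0, 0.32, -0.9], "grip": -1}, {"dr": [0, 0, 0], "slide": [0, 0.38, -1.05], "grip": -1}, {"dr": [0, 0, 0], "slide": [0, 0.45, -1.2], "grip": -1}], "squeeze": 60}}

```text
time: 14.52
position: [0.6095, 0.014, 0.3031]
eef_rot: [0.644, 0.765, -0.0, 0.001]
wrist_force: [-2.4, -1.7, -4.2]
finger_gap: 0.0107
```

Emit:
{"method": "jog_arm", "body": {"rows": [{"dr": [0, 0, 0], "slide": [0, 0.1, -0.2], "grip": -1}, {"dr": [0, 0, 0], "slide": [0, 0.2, -0.4], "grip": -1}, {"dr": [0, 0, 0], "slide": [0, 0.3, -0.65], "grip": -1}, {"dr": [0, 0, 0], "slide": [0, 0.4, -0.9], "grip": -1}, {"dr": [0, 0, 0], "slide": [0, 0.4, -0.9], "grip": -1}, {"dr": [0, 0, 0], "slide": [0, 0.4, -0.9], "grip": -1}]}}

```text
time: 15.28
position: [0.6134, 0.0147, 0.3124]
eef_rot: [0.644, 0.765, -0.0, 0.001]
wrist_force: [-3.9, -1.9, -0.1]
finger_gap: 0.0103
```

Run:
```python
from h import *
plan((.606,.013,.292),(.985,.175))
im=snap('wrist','w8.png')[:,:,::-1]
s=bot.snapshot('side')[:,:,::-1]; print(find('side','lid_handle')[:2],find('side','probe_center')[:2])
o=np.hstack([cv2.resize(im[90:340,150:400],(400,400)),cv2.resize(s[130:290,200:360],(400,400),interpolation=cv2.INTER_CUBIC)]);cv2.imwrite('pics/c8.png',o)
print(bot.observe()['wrist_force'])
```

```text
slide [-0.04 -0.76  2.04] dr [ 0.     0.002 -0.005] pos [0.6134 0.0147 0.3124] F [-3.9 -1.9 -0.1] gap 0.0103 t 15.275
[(array([265.5232, 199.1808]), 0.55)] []
[-4.20545713 -2.00642545  0.64909027]
```

View pics/c8.png

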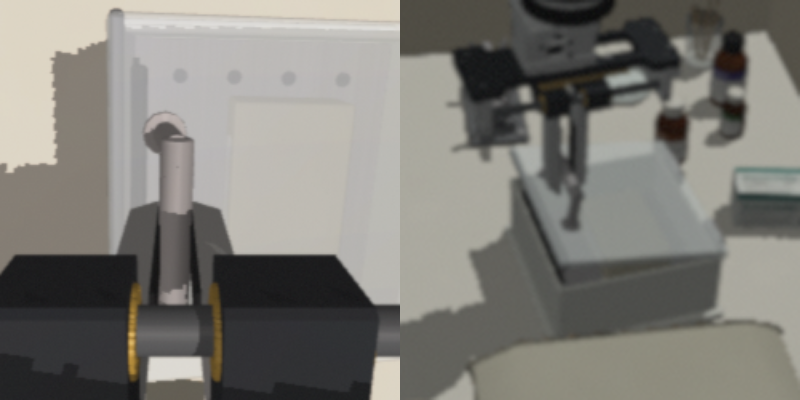

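The lid is lifted: the side view shows a dark wedge under its front edge, around crop (545,250). I'll check the angle by projecting the lid's front corners and the probe onto the side picture.

Run:
```python
from h import *
k=bot.calibration('side');T=np.linalg.inv(np.array(k['T']))
def proj(p):
    q=T[:3,:3]@p+T[:3,3]; return np.array([k['fx']*q[0]/q[2]+k['cx'],k['fy']*q[1]/q[2]+k['cy']])
s=bot.snapshot('side')[:,:,::-1]; im=cv2.resize(s[130:290,200:360],(600,600),interpolation=cv2.INTER_CUBIC)
y=np.array([.985,.175,0]);u=y/np.linalg.norm(y); v=np.array([-u[1],u[0],0])
h=np.array([.6051,.0134,.07])+.133*u
for a,c in((0,(0,255,0)),(.05,(255,0,0)),(.165,(0,0,255))):
    w=lambda f,z,l:h+u*(-f*np.cos(a)+z*np.sin(a))+v*l+np.array([0,0,f*np.sin(a)+z*np.cos(a)])
    pts=[proj(w(156,10,l)if 0 else w(.156,.010,l)) for l in(-.083,.083)]+[proj(w(0,.010,-.083))]
    print(a,[p.round(1) for p in pts],'handle',proj(w(.133,.042,0)).round(1))
    cv2.polylines(im,[np.array([(p-[200,130])*3.75 for p in (pts[1],pts[0],pts[2])]).astype(int)],False,c,1)
cv2.imwrite('pics/c9.png',im)
bot_s=bot.observe();print(bot_s['time'],bot_s['finger_gap'],bot_s['position'])
```

```text
0 [array([263.9, 244.1]), array([241.4, 197.2]), array([331.9, 229. ])] handle [262.1 206.2]
0.05 [array([264.3, 241.3]), array([241.7, 194.5]), array([332.1, 229. ])] handle [263.1 203.7]
0.165 [array([265.8, 234.8]), array([242.8, 188.3]), array([332.6, 228.9])] handle [266.  197.9]
15.525 0.010398647213152621 [0.61339411 0.01470114 0.31237873]
```

View pics/c9.png

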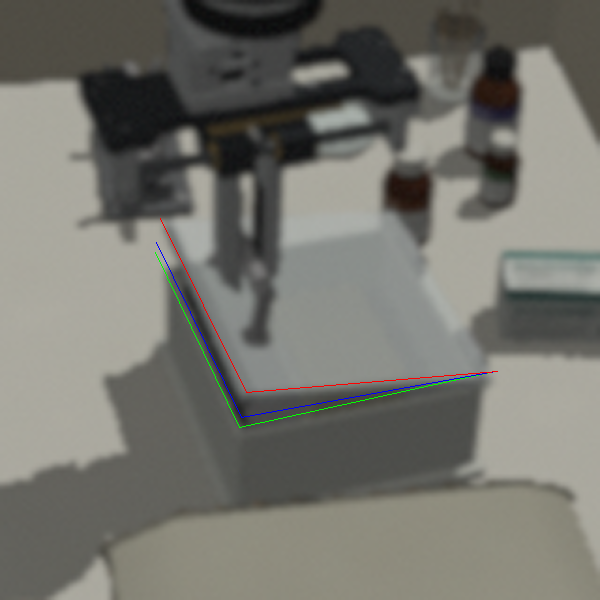

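The lid's edge follows the red 0.165 rad line, the handle pixel gives about 0.14 rad, and the grip is stable. I'm handing in.

```bash
python3 -c "
from h import *
print(bot.sign_off()); plan((.6134,.0147,.3124),(.985,.175)); print(np.abs(bot.observe()['qvel']).max())"
```

```text
the job is handed in; nothing more can be done
None
the job is handed in; nothing more can be done
```

I pushed the probe down into both clips with its tip towards the box, then freed the lid slowly by its handle. I handed the job in at about 15.5 s of the 48 s, with the gripper still holding the lid ajar. `sign_off` gave no verdict, so everything below is from my own checks.

**Probe**
- **Height:** during the push the upward force peaked at about 21 N, turned negative as the rod dropped past the jaws, then read 8.6 N up at the bottom. The tool height there puts the rod axis at 40 mm, right at the seat.
- **Position:** the wrist picture after release put the probe about 2 mm across and 3 mm along from the seat. The tip was at −y, and the jaws looked closed over the rod.
- **Not checked:** jaw angles could not be measured directly. The probe was out of the wrist camera's view during the lid work and the networks didn't find it in the fixed cameras, so I had no final look at it.

**Lid**
- **Angle:** the tool rose 21 mm, which means about 0.165 rad. The lid edge in the side picture matched that angle. The handle position the network reported suggested about 0.14 rad; both are within 0.10 to 0.24.
- **Grip:** the grip is set to 60 N and the fingers stood steady at 10.4 mm. That is a little under the bar's 12 mm, but the rod also read slightly under its size.

**Bystanders:** the arm never went near the bottle, roll or dish, but I did not measure their positions again at the end.

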